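# Index the paint carousel by one turn of its flywheel

## Task

Take the red crank handle of the tilted flywheel and turn the wheel clockwise, as seen when you face it from the robot's side, through one full revolution until it is snug against its stop, pressed home for a moment with about 20 N at the handle (not under 10, never over 30), so that the carousel brings the next paint jar round to the red pointer. Then let go, and leave the bottle, jar and spray can beside the machine where they stand.

Things in the scene. Friction and masses are not known exactly. Their poses are not given: they have to be found in the camera images.
- indexer: Fixed white and grey bench machine, base 250 x 480 mm, placed and yawed differently each time. Origin on the table straight below the flywheel's centre; its -x side, with the wheel, faces the robot; z is up. A jar carousel beside the wheel (axis at x = +60, y = +235 mm) reaches 120 mm high; a red pointer, 80 mm high, stands on its -x side.
- wheel_centre (a point): Centre of the steel flywheel's back face, 190 mm above the machine's origin; axes as the machine's. The wheel is 172 mm across, 14 mm thick (hub 18). Its axle leans 25 degrees from vertical towards the machine's -x: outward direction of the face (-sin 25, 0, cos 25), up-slope direction of the wheel (cos 25, 0, sin 25).
- lamp (a point): Centre of the lamp bar's underside, 384 mm above the table; axes as the machine's. The bar, 60 mm in x, 250 mm in y, 27 mm thick, hangs over the wheel's upper part on two posts (15 mm farther in x, 112 mm to either side in y). It is in the way of a hand that points straight down on the handle at the top of its circle; a hand along the axle clears it.
- handle (a point): Centre of the red crank handle, a sleeve 26 mm across, 80 mm long, parallel to the axle, free to spin. The point runs on a circle of radius 65 mm about the axle, 70 mm outward of the wheel's back face; point z is outward. It starts near the lowest point of the circle (up to 0.7 rad clockwise or 0.35 the other way); turning clockwise it goes to the machine's +y side, over the top, down the -y side.
- crank (a joint): Give of the black crank arm, sprung on the wheel so that it shows the load, rad, clockwise: 0 when let go, about 0.006 while the wheel turns, growing when the handle is pushed on with the wheel at its stop; 40 N m per rad, so 20 N at the handle give 0.033, 30 N give 0.049 and some 2 mm of the handle's path part a loose wheel from a forced one.
- carousel (a joint): Angle of the carousel (210 mm across, six jars), rad, geared to the flywheel at one sixth of its turn: 0 to 0.06 at the start, pi/3 = 1.047 with the wheel at its hard stop, the next jar then at the pointer. The wheel has friction of 0.22 N m (3.5 N at the handle) and stays where left. The crank is clamped on the wheel at a different angle each time, so where the handle meets the stop must be felt.
- thinner: Bystander: loose white bottle with a blue cap, 60 mm across, 150 mm tall, origin at the centre of its underside, z up.
- paint_jar: Bystander: loose red jar with a white cap, 60 mm across, 75 mm tall, origin at the centre of its underside, z up.
- spray_can: Bystander: loose black can, 64 mm across, 165 mm tall, origin at the centre of its underside, z up.

How it is judged:
By the outcome, as a careful person would: the job done as asked, in the order asked, and still so for the second after the job is handed in, with the robot touching nothing.
It also fails if it takes over 64 s, if anything falls off the work surface, if the arm or the gripper's body presses on something with over 40 N, if the wrist force passes 120 N, or if a joint passes its speed limit or range.

## Robot

A 6-joint arm with a two-finger parallel gripper is mounted at the origin on the work surface. World frame = base frame: x ahead of the robot, y to its left, z up, the work surface at z = 0. Lengths are in m, angles in rad, forces in N, time in s.
With the tool pointing down it reaches from about 0.325 to 0.775 m from the base axis. Payload 5.5 kg.
Tool frame: the origin (TCP) lies between the finger pads; the fingertips stand 8 mm ahead of it and the grasp point (between the pads) lies 11 mm behind it (tcp_to_tips is the distance from the TCP to the fingertips, in m); z points along the fingers, y is the direction in which the jaws open and shut (so a half turn about z gives the same grasp; the last joint's range is limited). The gripper opens to 88 mm and grips with 3 to 60 N. Pads are 20 mm wide; open, the fingers measure 115 mm over their backs; the gripper's body (75 mm by 178 mm) begins 61 mm behind the grasp point.
Start: joints at [1.217, 0.091, 1.231, -0, 1.82, -0.057], TCP at [0.175, 0.574, 0.231] pointing down, gripper open.
Joint ranges: [-2.87, 2.87], [-0.86, 2.18], [0.17, 2.46], [-1.51, 4.65], [0.06, 2.69], [-2.65, 2.65]. Speed limits (rad/s): [2.57, 2.57, 3.01, 3.14, 3.14, 3.14].

## Interface

Orientations are given as a unit quaternion [w, x, y, z].
In Python, from bench import * gives the robot as it stands. Calls block until the motion is done:
- move_to(position, orientation): joint-space move of the TCP to a pose.
- move_l(position, speed=0.15, orientation=None): straight line of the TCP; orientation=None keeps the orientation; speed is the mean speed in m/s.
- movej(angles): joint-space move.
- gripper_open() and close(): open the fingers fully, or close them until they stop; the grip force is fixed at half the most.
- hold(seconds).
- inverse_kinematics(position, orientation): joint angles nearest the present ones, or None.
- state(): the state.
- get_image(name): name is "scene" or "top"; returns a dict with "frame" (384x512x3 uint8, blue, green, red), "depth" (384x512 float32, m along the optical axis (not along the pixel's ray), 0 where there is no reading), "camera_matrix" (3x3 intrinsics, pixels), "view" (4x4, takes a point from world to camera coordinates). Camera axes: x right, y up, looking along -z (the intrinsics and any distortion apply to the point x, -y, -z); pixel columns grow to the right and rows downward; lengths in m; the calibration is good to about 2 mm. A picture is of the moment at which its call begins.
A pose or a line that the arm cannot do raises IKError and nothing moves.
- job_done(): hands the job in, once; it reports no verdict.
The state is a dict: "time": time; "joint_pos": joint angles; "dq": joint speeds; "joint_torque": joint torques, N m; "ee_pos": TCP position; "ee_rot": TCP orientation; "ft_force": force on the tool from outside, world axes, zero at the start; "moment": the same for the moment, N m; "finger_gap": finger opening in m.
Only numpy, scipy, OpenCV 4.12 (cv2) and the standard library are available. Lean on these libraries where they do the work, as an engineer would, in place of code of your own. Each camera call takes 0.05 s, during which the arm holds its last target.

## Working session

There is one attempt and no reset: what is moved stays moved. The work goes in short steps, each a Python script; the robot and the scene stay as the last script left them, time stands still between calls to the robot, and variables do not carry over. Pictures are saved under pics/ and viewed, and the job is handed in when it is done.

```bash
ls; mkdir -p pics
python3 - <<'E'
from bench import *
import cv2,numpy as np
for n in("scene","top"):
    im=get_image(n); cv2.imwrite(f"pics/{n}0.png",im["frame"]); np.savez(f"{n}0.npz",**im)
    print(n,im["camera_matrix"],im["view"],{k:v for k,v in im.items() if k not in("frame","depth","camera_matrix","view")})
print(state())
E
```

```text
pics
scene [[372.47690049   0.         259.12492034]
 [  0.         372.47690049 188.50091084]
 [  0.           0.           1.        ]] [[ 0.9636096   0.2672496   0.00584752 -0.56106385]
 [-0.25481873  0.91173876  0.32217983  0.06482745]
 [ 0.08077102 -0.31194564  0.94666043 -1.07705716]
 [ 0.          0.          0.          1.        ]] {}
top [[396.72400729   0.         248.34495828]
 [  0.         396.72400729 189.02091062]
 [  0.           0.           1.        ]] [[-0.02506826 -0.99956848  0.0153115   0.00696978]
 [ 0.98044342 -0.0215922   0.19561309 -0.62938368]
 [-0.19519807  0.01991574  0.98056161 -1.00382484]
 [ 0.          0.          0.          1.        ]] {}
{'time': 0.1, 'joint_pos': array([ 1.21726535e+00,  9.18047504e-02,  1.23173652e+00,  1.17975486e-05,
        1.81978536e+00, -5.66961123e-02]), 'dq': array([ 0.00167922, -0.00181002, -0.0042183 ,  0.00081085, -0.00022176,
       -0.00083873]), 'joint_torque': array([ 1.86227335e-03, -4.47854984e+01, -4.07572138e+01,  7.00297253e-02,
        2.84066016e-02, -1.26325867e-04]), 'ee_pos': array([0.17541008, 0.57353764, 0.2296236 ]), 'ee_rot': array([-1.82184689e-04,  1.47871661e-01,  9.89006178e-01, -8.47648279e-04]), 'ft_force': array([-0.01112395, -0.32797258, -1.04716943]), 'moment': array([-0.02970519, -0.01294883, -0.00822856]), 'finger_gap': 0.08778479952736873}
```

View pics/scene0.png

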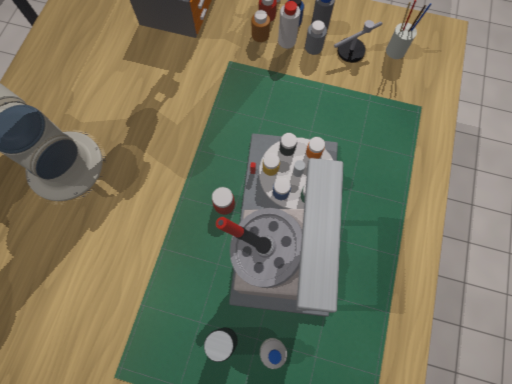

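View pics/top0.png

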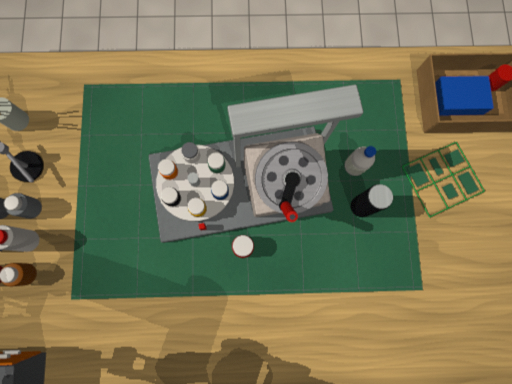

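The top view shows the wheel hub near (291,190), the red handle's end near (290,212), the lamp bar from (228,115) to (360,95), the pointer at (202,226), the jar at (243,246), the can at (380,197) and the bottle at (368,155). Next I'll turn these into positions.

```bash
cat > h.py <<'E'
import numpy as np, cv2
def cloud(im):
    K=im["camera_matrix"];V=im["view"];d=im["depth"].astype(float)
    v,u=np.mgrid[:d.shape[0],:d.shape[1]]
    pc=np.stack([(u-K[0,2])/K[0,0]*d,-(v-K[1,2])/K[1,1]*d,-d],-1)
    P=(pc-V[:3,3])@V[:3,:3]
    P[d==0]=np.nan
    return P
E
python3 - <<'E'
from h import *
for n in("scene","top"):
    im=np.load(n+"0.npz");P=cloud(im);z=P[...,2];f=im["frame"].astype(int)
    print(n)
    m=(z>0.40)&(z<0.42)&(P[...,0]>0.2)&(np.ptp(f,-1)<30)
    if m.sum()>50:
        r=cv2.minAreaRect(P[m][:,:2].astype(np.float32)); print('lamp',m.sum(),z[m].mean(),r,P[m].mean(0))
    red=(f[...,2]>130)&(f[...,1]<60)&(f[...,0]<60)
    k,l,s,c=cv2.connectedComponentsWithStats(red.astype(np.uint8))
    for i in range(1,k):
        if s[i,4]>8:
            q=P[l==i]; print('red',s[i],c[i].round(0),np.nanmedian(q,0).round(3),np.nanmin(q,0).round(3),np.nanmax(q,0).round(3))
    # caps etc
    for nm,zr in(('z75',(.07,.08)),('z150',(.145,.155)),('z165',(.16,.17))):
        mm=((z>zr[0])&(z<zr[1])&(P[...,0]>0.2))
        k,l,s,c=cv2.connectedComponentsWithStats(mm.astype(np.uint8))
        for i in range(1,k):
            if s[i,4]>60:
                print(nm,s[i],c[i].round(0),P[l==i].mean(0).round(3))
E
```

```text
scene
lamp 5659 0.4116695595030249 ((0.7102632522583008, -0.09044353663921356), (0.060422901064157486, 0.24954953789710999), 9.008936882019043) [ 0.71076439 -0.09947688  0.41166956]
red [273   0   3   6  10] [274.   2.] [0.441 0.687 0.061] [0.438 0.676 0.059] [0.443 0.697 0.064]
red [285   1  12  10  88] [290.   5.] [0.509 0.6   0.151] [0.494 0.584 0.147] [0.524 0.619 0.155]
red [251 163   4   4  14] [252. 165.] [0.53  0.118 0.081] [0.526 0.114 0.076] [0.535 0.124 0.083]
red [217 217  26  13  93] [226. 223.] [ 0.534 -0.086  0.264] [ 0.517 -0.103  0.207] [ 0.565 -0.08   0.273]
z75 [252  15  18  13  99] [261.  22.] [0.424 0.59  0.073]
z75 [308  31  19  10  61] [317.  36.] [0.604 0.58  0.076]
z75 [340  32  26  11  73] [353.  36.] [0.71  0.611 0.075]
z75 [213 187  20  20 309] [222. 197.] [0.479 0.013 0.076]
z150 [285   1  13  12 115] [291.   6.] [0.511 0.598 0.151]
z150 [239 278  18  15 103] [245. 286.] [ 0.602 -0.193  0.149]
z150 [269 350  13  15 150] [275. 357.] [ 0.703 -0.314  0.151]
z165 [253 286  17   8  66] [260. 289.] [ 0.636 -0.192  0.165]
z165 [205 331  28  30 670] [219. 346.] [
[... 565 characters left out ...]
 [0.499 0.581 0.148] [0.525 0.59  0.154]
z75 [432  56  80   4 155] [471.  57.] [ 0.997 -0.657  0.075]
z75 [427  65  47  61 151] [438. 103.] [ 0.862 -0.544  0.075]
z75 [497  65  15  17 204] [505.  73.] [ 0.949 -0.747  0.074]
z75 [  8 152  20  24 100] [ 17. 164.] [0.71  0.608 0.075]
z75 [ 12 193  18  23 106] [ 22. 206.] [0.594 0.582 0.077]
z75 [233 236  20  21 329] [243. 246.] [0.478 0.011 0.075]
z75 [  7 265  17  22 113] [ 17. 276.] [0.417 0.583 0.073]
z150 [365 146  12  11  94] [370. 151.] [ 0.702 -0.316  0.15 ]
z150 [252 195  15  14  94] [258. 202.] [ 0.578 -0.03   0.15 ]
z150 [  0 364  16  12 156] [  7. 370.] [0.21  0.543 0.15 ]
z165 [368 185  25  24 450] [380. 196.] [ 0.583 -0.326  0.165]
```

Run:
```python
from h import *
yaw=np.deg2rad(9.02); c,s=np.cos(yaw),np.sin(yaw)
R=np.array([[c,-s,0],[s,c,0],[0,0,1]]); a=np.deg2rad(25)
n=np.array([-np.sin(a),0,np.cos(a)]); up=np.array([np.cos(a),0,np.sin(a)])
L=np.array([0.71,-0.0915,0])
for nm in("scene","top"):
    im=np.load(nm+"0.npz");P=(cloud(im)-L)@R   # machine axes rel lamp centre
    N=P@n; U=P@up; Y=P[...,1]
    near=(np.abs(Y)<0.2)&(P[...,2]>0.12)&(P[...,2]<0.3)&(P[...,0]<0.05)&(P[...,0]>-.3)
    h,e=np.histogram(N[near],bins=np.arange(0.1,0.4,0.002)); 
    for i in np.argsort(-h)[:7]: print(nm,h[i],e[i].round(3))
    np.savez('m_'+nm,P=P,N=N,U=U)
    z=P[...,2]
    for lo,hi in((.02,.06),(.06,.1),(.1,.115),(.115,.125)):
        m=(z>lo)&(z<hi)&(np.abs(Y)<.6)&(np.abs(P[...,0])<.4); print(lo,m.sum(),P[m].min(0).round(3),P[m].max(0).round(3), np.median(z[m]))
```

```text
scene 1457 0.216
scene 774 0.222
scene 592 0.214
scene 519 0.218
scene 485 0.224
scene 452 0.186
scene 279 0.188
0.02 3052 [-0.239 -0.225  0.02 ] [0.089 0.356 0.06 ] 0.031111626040568087
0.06 2650 [-0.238 -0.248  0.06 ] [0.069 0.339 0.1  ] 0.06449091582290072
0.1 648 [-0.174 -0.244  0.1  ] [0.04  0.313 0.115] 0.1066915223336658
0.115 852 [-0.156 -0.23   0.115] [0.037 0.321 0.125] 0.11887382462230323
top 1025 0.216
top 774 0.214
top 580 0.222
top 506 0.186
top 416 0.218
top 345 0.22
top 340 0.224
0.02 7602 [-0.242 -0.6    0.02 ] [0.217 0.354 0.06 ] 0.03163086090360008
0.06 4631 [-0.239 -0.6    0.06 ] [0.218 0.338 0.1  ] 0.06464191306545218
0.1 632 [-0.193 -0.245  0.1  ] [0.066 0.319 0.115] 0.10696316151700375
0.115 1282 [-0.193 -0.231  0.115] [0.071 0.319 0.125] 0.11844115524679524
```

Run:
```python
from h import *
for nm in("scene","top"):
    d=np.load('m_'+nm+'.npz');P,N,U=d['P'],d['N'],d['U'];Y=P[...,1]
    for lo,hi in((.211,.2195),(.2195,.229),(.211,.229)):
        m=((N>lo)&(N<hi)&(np.abs(Y)<.12)&(P[...,2]>.12)&(P[...,2]<.3)&(P[...,0]<.05)&(P[...,0]>-.25)).astype(np.uint8)
        k,l,s,c=cv2.connectedComponentsWithStats(m); i=1+np.argmax(s[1:,4])
        uy=np.c_[U[l==i],Y[l==i]].astype(np.float32)
        print(nm,lo,s[i],cv2.minEnclosingCircle(uy),N[l==i].mean(), uy.min(0),uy.max(0))
    # carousel
    m=(P[...,2]>.05)&(P[...,2]<.09)&(P[...,0]>-.15)&(P[...,0]<.15)&(Y>.1)&(Y<.4)
    h,e=np.histogram(P[...,2][m],bins=np.arange(.05,.09,.002));print(h,e[:1])
    zz=(e[np.argmax(h)]+.001)
    mm=(np.abs(P[...,2]-zz)<.004)&m
    print('car',zz,cv2.minEnclosingCircle(P[mm][:,:2].astype(np.float32)),P[mm].min(0),P[mm].max(0))
    v=np.zeros(P.shape[:2]+(3,),np.uint8); g=np.clip((N-.18)/.1*255,0,255);g[~np.isfinite(g)]=0
    cv2.imwrite(f'pics/N_{nm}.png',cv2.resize(cv2.applyColorMap(g.astype(np.uint8),cv2.COLORMAP_JET)[100:300,150:400],None,fx=3,fy=3,interpolation=0))
```

```text
scene 0.211 [ 237  214   60   66 2420] ((0.005166206043213606, 0.0019114415626972914), 0.07145702093839645) 0.216841563074023 [-0.0652141  -0.06867212] [0.07637789 0.0730083 ]
scene 0.2195 [ 230  208   72   79 1388] ((0.006695420015603304, 0.001164756016805768), 0.08637768775224686) 0.223460929784197 [-0.07926597 -0.08398644] [0.08821741 0.08590059]
scene 0.211 [ 230  208   72   80 4058] ((0.0067398566752672195, 0.0010149350855499506), 0.08640927821397781) 0.21936346022881434 [-0.07926597 -0.08452781] [0.08821741 0.08590059]
[  1   4   4   9  93 394 764 419  83  26  24  24  17  25  37  35  31  22
  26] [0.05]
car 0.06300000000000001 ((-0.035465288907289505, 0.24320478737354279), 0.11331816017627716) [-0.14772309  0.1321327   0.05905699] [0.06946004 0.33905549 0.0669912 ]
top 0.211 [ 262  149   60   59 2187] ((0.005654094275087118, -0.000619741971604526), 0.07274705171585083) 0.2163116435954537 [-0.06518652 -0.07262674] [0.076666   0.06916337]
top 0.2195 [ 256  143   72   71 1207] ((0.00643976079300046, -0.0013384675839915872), 0.08601083606481552) 0.2230551865966992 [-0.07904584 -0.08664452] [0.09174917 0.08398999]
top 0.211 [ 255  142   73   72 3603] ((0.006280872039496899, -0.0009611418354324996), 0.08627401292324066) 0.21884554835190498 [-0.07904584 -0.08664452] [0.09241241 0.08435626]
[   5    5    7   40  256  848 1087  477   84   21   25   13   20   30
   27   35   30   14   16] [0.05]
car 0.06300000000000001 ((-0.030373748391866684, 0.22131608426570892), 0.11925017833709717) [-0.14942558  0.10775234  0.05901034] [0.07961766 0.3386361  0.06697678]
```

View pics/N_top.png

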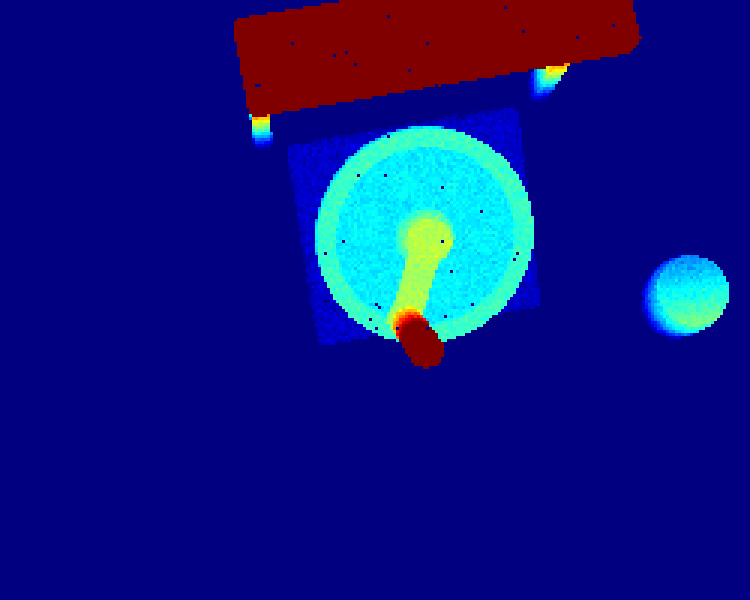

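The rim fits a circle of radius 86 mm, as specified. That puts the wheel centre near (0.628, -0.105), with machine yaw 9°. Next come the handle angle and a reachability check around the whole circle.

```bash
cat >> h.py <<'E'
from scipy.spatial.transform import Rotation as Rn
yaw=np.deg2rad(9.02); _c,_s=np.cos(yaw),np.sin(yaw)
Rm=np.array([[_c,-_s,0],[_s,_c,0],[0,0,1]]); al=np.deg2rad(25)
n=Rm@[-np.sin(al),0,np.cos(al)]; up=Rm@[np.cos(al),0,np.sin(al)]; yh=Rm@[0,1.,0]
C=np.array([0.71,-0.0915,0])+Rm@[-0.083,0,.19]
def quat(flip):
    y=yh*flip; z=-n; x=np.cross(y,z)
    q=Rn.from_matrix(np.c_[x,y,z]).as_quat(); return q[[3,0,1,2]]
def hand(phi,C=C,out=.07,r=.065):
    return C+out*n+r*(-np.cos(phi)*up+np.sin(phi)*yh)
def tcp(phi,C=C,out=.07,r=.065):  # grasp point is 11 mm behind TCP
    return hand(phi,C,out,r)-.011*n
E
python3 - <<'E'
from bench import *
from h import *
print('C',C)
for nm in("scene","top"):
    im=np.load(nm+"0.npz");P=cloud(im);f=im["frame"].astype(int)
    red=(f[...,2]>110)&(f[...,1]<70)&(f[...,0]<70)&(P[...,2]>.19)&(np.linalg.norm(P[...,:2]-C[:2],axis=-1)<.15)
    Q=P[red]-C; N,U,Y=Q@n,Q@up,Q@yh
    t=N>.104
    print(nm,red.sum(),'N',N.min(),N.max(),'end',t.sum(),U[t].mean(),Y[t].mean(),U[t].min(),U[t].max(),Y[t].min(),Y[t].max(),'phi',np.arctan2(Y[t].mean(),-U[t].mean()),np.hypot(U[t].mean(),Y[t].mean()))
for fl in(1,-1):
    for phi in np.arange(-.8,7.3,.8):
        for out in(.07,.17):
            q=inverse_kinematics(tcp(phi,out=out),quat(fl)); print(fl,round(phi,1),out,None if q is None else np.round(q,2))
E
```

```text
C [ 0.62802641 -0.10451268  0.19      ]
scene 167 N 0.03561718319017511 0.1139374072670065 end 87 -0.055195287868934205 0.027341283120403348 -0.06831323236192523 -0.044294870917518235 0.015454306090589487 0.038872214602659765 phi 0.45992501886081566 0.0615959866030618
top 171 N 0.02663606806443707 0.11265892989757911 end 86 -0.05602462725678239 0.025566307234671362 -0.06825633987845246 -0.044714733636384056 0.01293399415103596 0.037637316933819734 phi 0.42811417349364056 0.06158242383082216
1 -0.8 0.07 [-0.48 -0.28  1.65  0.26  1.42 -2.2 ]
1 -0.8 0.17 [-0.54 -0.34  1.54  0.27  1.6  -2.21]
1 0.0 0.07 [-0.41 -0.39  1.75  0.23  1.41 -2.14]
1 0.0 0.17 [-0.47 -0.46  1.64  0.25  1.6  -2.15]
1 0.8 0.07 [-0.3  -0.4   1.74  0.19  1.41 -2.02]
1 0.8 0.17 [-0.35 -0.47  1.63  0.21  1.59 -2.03]
1 1.6 0.07 [-0.22 -0.3   1.63  0.16  1.41 -1.94]
1 1.6 0.17 [-0.26 -0.37  1.52  0.17  1.59 -1.95]
1 2.4 0.07 [-0.23 -0.17  1.48  0.16  1.42 -1.95]
1 2.4 0.17 [-0.26 -0.23  1.38  0.17  1.6  -1.95]
1 3.2 0.07 [-0.3  -0.08  1.39  0.19  1.44 -2.02]
1 3.2 0.17 [-0.34 -0.14  1.28  0.2   1.61 -2.02]
1 4.0 0.07 [-0
[... 877 characters left out ...]

-1 2.4 0.07 [-0.23 -0.17  1.48  0.16  1.42  1.19]
-1 2.4 0.17 [-0.26 -0.23  1.38  0.17  1.6   1.19]
-1 3.2 0.07 [-0.3  -0.08  1.39  0.19  1.44  1.13]
-1 3.2 0.17 [-0.34 -0.14  1.28  0.2   1.61  1.12]
-1 4.0 0.07 [-0.39 -0.08  1.41  0.22  1.44  1.03]
-1 4.0 0.17 [-0.44 -0.14  1.3   0.24  1.61  1.03]
-1 4.8 0.07 [-0.47 -0.17  1.52  0.25  1.43  0.96]
-1 4.8 0.17 [-0.52 -0.23  1.41  0.27  1.61  0.95]
-1 5.6 0.07 [-0.47 -0.3   1.66  0.26  1.42  0.95]
-1 5.6 0.17 [-0.53 -0.36  1.56  0.27  1.6   0.94]
-1 6.4 0.07 [-0.4  -0.4   1.75  0.23  1.41  1.02]
-1 6.4 0.17 [-0.46 -0.47  1.64  0.25  1.6   1.01]
-1 7.2 0.07 [-0.28 -0.39  1.73  0.18  1.41  1.14]
-1 7.2 0.17 [-0.33 -0.46  1.62  0.2   1.59  1.13]
```

```bash
sed -i 's/\[-0.083,0,.19\]/[-0.081,0,.19]/' h.py
python3 - <<'E'
from bench import *
from h import *
p=state()["ee_pos"]
move_l([p[0],p[1],.36],speed=.25)
phi=.425; Q=quat(-1)
move_to(tcp(phi,out=.175),Q)
hold(.4)
s=state(); print(s["time"],s["ee_pos"]-tcp(phi,out=.175),s["ft_force"],s["moment"])
for k in("scene","top"):
    im=get_image(k); cv2.imwrite(f"pics/{k}1.png",im["frame"])
E
```

```text
3.8083 [ 4.56626593e-05  1.32330757e-04 -2.97384301e-05] [-0.46997505  0.15932707 -0.44305396] [-0.06865567  0.26951334 -0.03129851]
```

View pics/scene1.png

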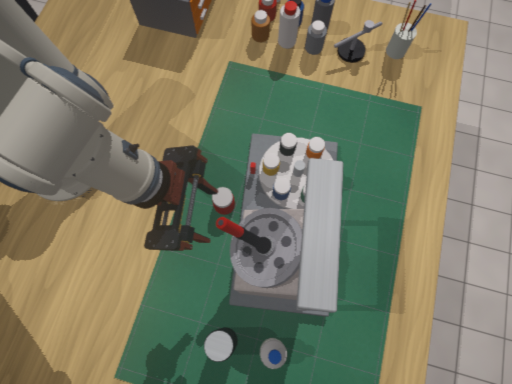

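View pics/top1.png

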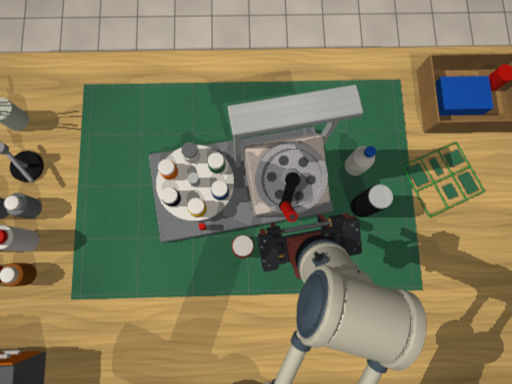

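The hand is on the axle line: in the scene view the fingers at (215,190) and (205,238) sit either side of the handle at (230,228), and the body's wide side runs along machine y. I'll move in and grip.

Run:
```python
from bench import *
from h import *
phi=.425
def ft(t):
    s=state(); f=s["ft_force"]; print(t,round(s["time"],2),'n,up,y:',(f@n).round(2),(f@up).round(2),(f@yh).round(2),'gap',round(s["finger_gap"],4))
ft('pre')
move_l(tcp(phi,out=.072),speed=.1); hold(.2); ft('in')
im=get_image("scene"); cv2.imwrite("pics/scene2.png",cv2.resize(im["frame"][120:320,120:370],None,fx=3,fy=3))
close(); hold(.3); ft('closed')
im=get_image("top"); cv2.imwrite("pics/top2.png",cv2.resize(im["frame"][120:300,180:400],None,fx=3,fy=3))
```

```text
pre 3.91 n,up,y: -0.4 -0.51 0.16 gap 0.0878
in 5.29 n,up,y: 0.3 -0.21 -0.18 gap 0.0875
closed 6.62 n,up,y: -0.48 1.28 -1.79 gap 0.0254
```

View pics/scene2.png

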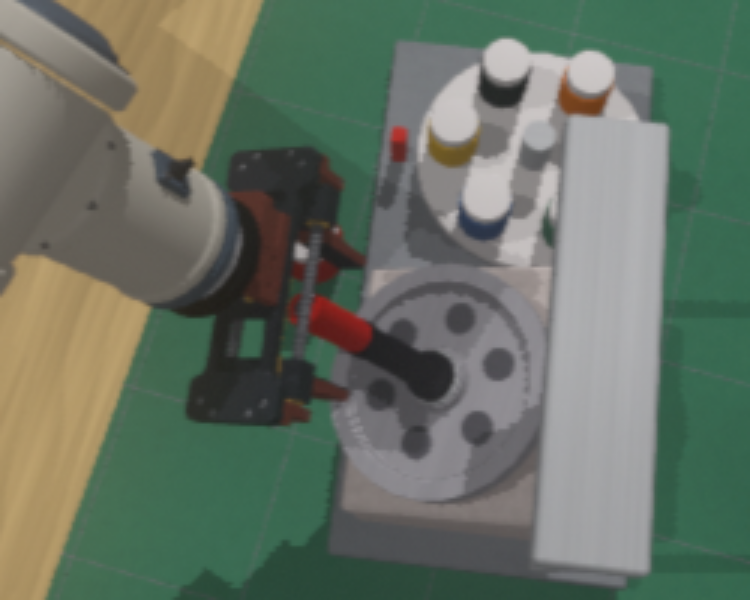

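```bash
cat > turn.py <<'E'
from bench import *
from h import *
import json,os,sys
def load(): return json.load(open('st.json')) if os.path.exists('st.json') else dict(phi=.425,off=[0.,0.])
def save(st): json.dump(st,open('st.json','w'))
Q=quat(-1); B=np.array([-.48,.16,-.44])  # ft bias before contact, world
def dirs(phi): return -np.cos(phi)*up+np.sin(phi)*yh, np.sin(phi)*up+np.cos(phi)*yh
def read(phi):
    f=state()["ft_force"]-B; r,t=dirs(phi); return f@r,f@t,f@n
def go(st,phi,speed):
    st["phi"]=phi; move_l(tcp(phi,out=.072)+st["off"][0]*up+st["off"][1]*yh,speed=speed); save(st)
E
python3 - <<'E'
from turn import *
st=load()
for i in range(4):
    go(st,st["phi"]+.1,.06); a=read(st["phi"]); print(round(st["phi"],3),round(state()["time"],2),np.round(a,1))
hold(.2);print(np.round(read(st["phi"]),1), state()["finger_gap"])
E
```

```text
0.525 6.92 [-2.2 -0.  -0.4]
0.625 7.18 [-2.6  0.7 -0.8]
0.725 7.44 [-2.2 -0.  -0.8]
0.825 7.7 [-2.6  0.9 -1.2]
[-1.5  1.2 -1. ] 0.02575151265525256
```

Run:
```python
from turn import *
print(state()["ft_force"],state()["ee_pos"])
a=get_image("scene")["frame"];b=get_image("top")["frame"]
cv2.imwrite("pics/s3.png",np.hstack([cv2.resize(a[120:320,150:350],None,fx=2,fy=2),cv2.resize(b[100:300,180:380],None,fx=2,fy=2)]))
```

```text
[ 1.67536494  0.161979   -0.51207217] [ 0.557677   -0.06718611  0.22672106]
```

View pics/s3.png

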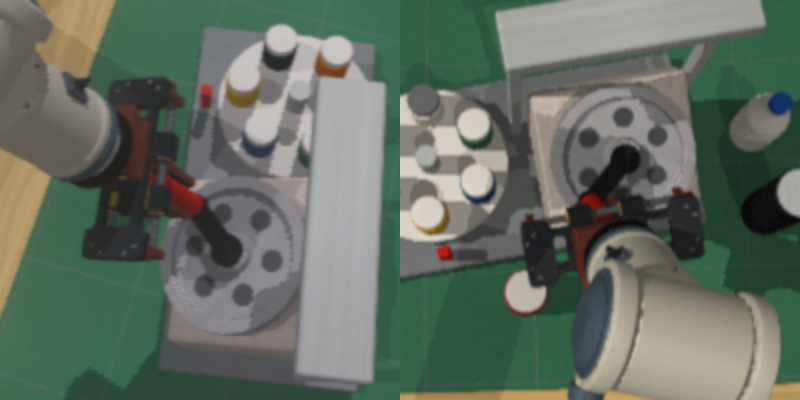

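Run:
```python
from turn import *
st=load()
while st["phi"]<3.3:
    go(st,st["phi"]+.1,.06); a=read(st["phi"]); print(round(st["phi"],3),round(state()["time"],2),np.round(a,1),np.round(np.array(st["off"])*1e3,2))
    if a[1]<-9 or abs(a[0])>20: print('abort');break
    if abs(a[0])>2.5:
        r,_=dirs(st["phi"]); d=1e-4*a[0]*r; st["off"][0]+=d@up; st["off"][1]+=d@yh
print(state()["finger_gap"])
a=get_image("scene")["frame"]
cv2.imwrite("pics/s4.png",cv2.resize(a[100:340,130:380],None,fx=2.4,fy=2.4))
```

```text
0.925 8.26 [-2.1  0.5  0.6] [0. 0.]
1.025 8.52 [-1.9  1.4  0.7] [0. 0.]
1.125 8.78 [-1.8  0.6 -0.2] [0. 0.]
1.225 9.03 [-2.4  1.3 -0.2] [0. 0.]
1.325 9.29 [-1.2  2.   0.8] [0. 0.]
1.425 9.55 [-1.3  1.4  1.7] [0. 0.]
1.525 9.81 [-0.8  1.2  1.7] [0. 0.]
1.625 10.07 [0.4 1.5 2.5] [0. 0.]
1.725 10.32 [0.1 1.6 1.8] [0. 0.]
1.825 10.58 [0.7 1.4 2. ] [0. 0.]
1.925 10.84 [1.8 0.6 1.9] [0. 0.]
2.025 11.1 [2.2 1.5 2. ] [0. 0.]
2.125 11.36 [2.5 1.1 3. ] [0. 0.]
2.225 11.62 [2.6 0.8 3. ] [0. 0.]
2.325 11.88 [1.4 1.3 2.2] [0.16 0.21]
2.425 12.13 [2.2 0.4 3.5] [0.16 0.21]
2.525 12.39 [ 2.3 -0.5  2.5] [0.16 0.21]
2.625 12.65 [2.  0.6 4.1] [0.16 0.21]
2.725 12.91 [2.5 0.  4.3] [0.16 0.21]
2.825 13.17 [3.3 0.9 4. ] [0.16 0.21]
2.925 13.43 [1.6 0.1 4.1] [0.47 0.31]
3.025 13.68 [1.7 0.9 4.2] [0.47 0.31]
3.125 13.94 [1.5 1.1 4.3] [0.47 0.31]
3.225 14.2 [ 0.9 -0.2  4.4] [0.47 0.31]
3.325 14.46 [1.7 0.3 4.3] [0.47 0.31]
0.02546581903913544
```

View pics/s4.png

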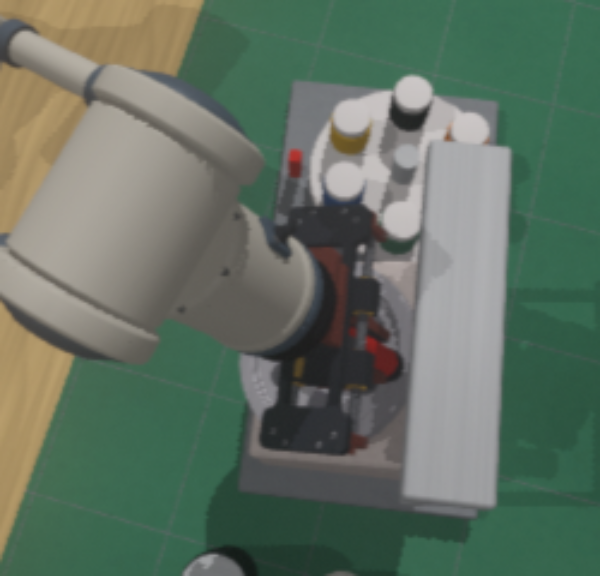

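The handle is at the top and the hand clears the lamp, with 15+ px between body and bar. The forces are small. Continuing down the -y side.

Run:
```python
from turn import *
st=load()
while st["phi"]<6.0:
    go(st,st["phi"]+.1,.06); a=read(st["phi"]); print(round(st["phi"],3),round(state()["time"],2),np.round(a,1),np.round(np.array(st["off"])*1e3,2))
    if a[1]<-8 or abs(a[0])>20: print('abort');break
    if abs(a[0])>2.5:
        r,_=dirs(st["phi"]); d=1e-4*a[0]*r; st["off"][0]+=d@up; st["off"][1]+=d@yh
hold(.3);print(np.round(read(st["phi"]),2),state()["finger_gap"])
a=get_image("scene")["frame"];b=get_image("top")["frame"]
cv2.imwrite("pics/s5.png",np.hstack([cv2.resize(a[120:320,150:350],None,fx=2,fy=2),cv2.resize(b[100:300,130:330],None,fx=2,fy=2)]))
```

```text
3.425 14.77 [ 2.1 -0.2  4.4] [0.47 0.31]
3.525 15.03 [1.5 0.1 5.1] [0.47 0.31]
3.625 15.28 [ 1.7 -0.3  5. ] [0.47 0.31]
3.725 15.54 [2.4 0.  5.2] [0.47 0.31]
3.825 15.8 [ 1.8 -0.5  5. ] [0.47 0.31]
3.925 16.06 [ 1.9 -0.3  5.4] [0.47 0.31]
4.025 16.32 [ 2.  -0.1  5.2] [0.47 0.31]
4.125 16.57 [2.6 0.6 4.7] [0.47 0.31]
4.225 16.83 [ 1.6 -0.1  5.1] [0.62 0.09]
4.325 17.09 [0.6 1.  5.4] [0.62 0.09]
4.425 17.35 [0.9 0.9 5.6] [0.62 0.09]
4.525 17.61 [1.4 0.7 5.2] [0.62 0.09]
4.625 17.87 [2.2 0.1 5. ] [0.62 0.09]
4.725 18.12 [ 2.3 -0.1  6. ] [0.62 0.09]
4.825 18.38 [3.1 0.1 5. ] [0.62 0.09]
4.925 18.64 [2.5 0.  6.1] [ 0.59 -0.22]
5.025 18.9 [1.3 0.2 5.9] [ 0.53 -0.46]
5.125 19.16 [0.9 0.4 5. ] [ 0.53 -0.46]
5.225 19.42 [0.5 1.9 5.9] [ 0.53 -0.46]
5.325 19.68 [-0.1  1.2  4. ] [ 0.53 -0.46]
5.425 19.93 [-0.1  0.6  4.1] [ 0.53 -0.46]
5.525 20.19 [ 1.3 -0.1  3.6] [ 0.53 -0.46]
5.625 20.45 [0.4 0.6 4.1] [ 0.53 -0.46]
5.725 20.71 [1.4 0.8 3.7] [ 0.53 -0.46]
5.825 20.97 [1.6 0.6 2.8] [ 0.53 -0.46]
5.925 21.23 [2.  0.6 5. ] [ 0.53 -0.46]
6.025 21.48 [2.5 0.4 4.6] [ 0.53 -0.46]
[2.58 0.65 5.33] 0.025639370367852056
```

View pics/s5.png

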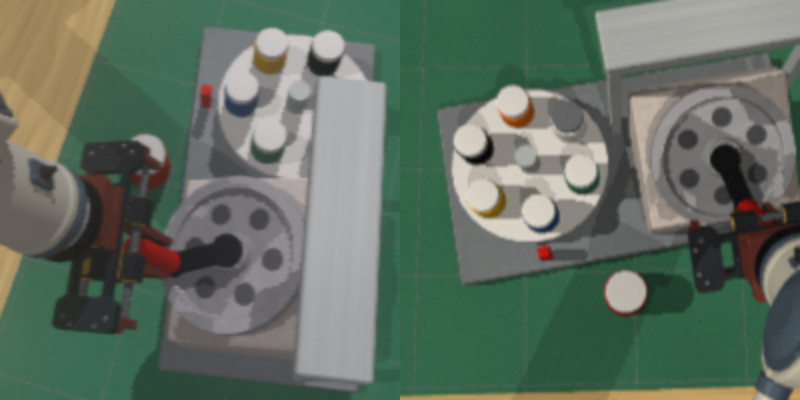

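Run:
```python
from turn import *
st=load()
while st["phi"]<6.9:
    go(st,st["phi"]+.02,.02); hold(.05); a=read(st["phi"]); r,t=dirs(st["phi"])
    s=state(); e=(s["ee_pos"]-(tcp(st["phi"],out=.072)+st["off"][0]*up+st["off"][1]*yh))*1e3
    print(round(st["phi"],3),round(s["time"],2),np.round(a,1),'err t,r mm',(e@t).round(2),(e@r).round(2))
    if a[1]<-4 or abs(a[0])>15: print('stop');break
    if s["time"]>40: break
```

```text
6.045 22.18 [ 3.1 -2.   3.8] err t,r mm -0.34 0.18
6.065 22.48 [ 2.  -1.7  4.3] err t,r mm -0.4 0.14
6.085 22.78 [ 3.2 -2.3  3.6] err t,r mm -0.32 0.15
6.105 23.08 [ 3.2 -2.6  4.5] err t,r mm -0.33 0.14
6.125 23.38 [ 3.7 -2.6  3.3] err t,r mm -0.3 0.17
6.145 23.68 [ 2.8 -3.   4.7] err t,r mm -0.27 0.2
6.165 23.98 [ 3.1 -3.4  4. ] err t,r mm -0.26 0.17
6.185 24.28 [ 3.5 -2.6  4.1] err t,r mm -0.26 0.22
6.205 24.58 [ 2.8 -2.7  4.8] err t,r mm -0.24 0.22
6.225 24.88 [ 2.5 -2.1  4.9] err t,r mm -0.24 0.23
6.245 25.18 [ 2.9 -2.4  4. ] err t,r mm -0.21 0.23
6.265 25.48 [ 2.2 -2.9  4.7] err t,r mm -0.22 0.25
6.285 25.78 [ 2.  -2.8  4.9] err t,r mm -0.21 0.29
6.305 26.08 [ 3.9 -3.   5.4] err t,r mm -0.2 0.23
6.325 26.38 [ 3.7 -2.6  4.2] err t,r mm -0.2 0.25
6.345 26.68 [ 3.4 -2.7  4.7] err t,r mm -0.16 0.28
6.365 26.98 [ 3.7 -2.8  4.6] err t,r mm -0.16 0.31
6.385 27.28 [ 2.9 -3.5  5.4] err t,r mm -0.14 0.32
6.405 27.58 [ 2.6 -2.7  5. ] err t,r mm -0.11 0.33
6.425 27.88 [ 3.  -2.5  4.5] err t,r mm -0.12 0.34
6.445 28.18 [ 3.1 -2.9  5.5] err t,r mm -0.09 0.36
6.465 28.48 [ 2.6 -4.4  4.7] err t,r mm -0.4 0.34
stop
```

Run:
```python
from turn import *
st=load()
for i in range(12):
    go(st,st["phi"]+.006,.02); hold(.1); aa=[]
    for _ in range(4): hold(.02); aa.append(read(st["phi"]))
    a=np.mean(aa,0); r,t=dirs(st["phi"])
    s=state(); e=(s["ee_pos"]-(tcp(st["phi"],out=.072)+st["off"][0]*up+st["off"][1]*yh))*1e3
    print(round(st["phi"],3),round(s["time"],2),np.round(a,1),'err t,r mm',(e@t).round(2),(e@r).round(2))
    if a[1]<-11 or abs(a[0])>15: print('stop');break
a=get_image("scene")["frame"];b=get_image("top")["frame"]
cv2.imwrite("pics/s6.png",np.hstack([cv2.resize(a[120:320,150:350],None,fx=2,fy=2),cv2.resize(b[100:300,130:330],None,fx=2,fy=2)]))
```

```text
6.471 28.9 [ 2.6 -4.4  4.4] err t,r mm -0.64 0.34
6.477 29.32 [ 2.8 -5.3  4.8] err t,r mm -0.9 0.34
6.483 29.73 [ 2.1 -6.5  4.7] err t,r mm -1.12 0.32
6.489 30.15 [ 2.3 -6.8  4.2] err t,r mm -1.37 0.32
6.495 30.57 [ 2.6 -7.8  4.8] err t,r mm -1.58 0.32
6.501 30.98 [ 2.2 -8.8  4.4] err t,r mm -1.81 0.29
6.507 31.4 [ 2.4 -8.8  4.3] err t,r mm -2.07 0.3
6.513 31.82 [  2.  -10.1   4. ] err t,r mm -2.29 0.28
6.519 32.23 [  1.9 -10.6   4.4] err t,r mm -2.54 0.26
6.525 32.65 [  2. -11.   4.] err t,r mm -2.76 0.28
stop
```

View pics/s6.png

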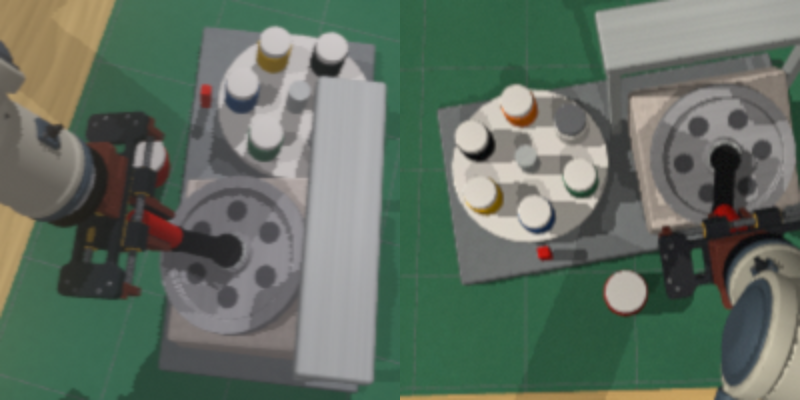

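The stop is felt from phi ≈ 6.46 (6.04 rad turned), with the force rising steadily at about 0.9 N per step. The blue jar is at the pointer. I'll cross-check the force against the joint-1 torque, then press to about 20 N.

Run:
```python
from turn import *
st=load()
def rep():
    aa=[];tt=[]
    for _ in range(4): hold(.02); aa.append(read(st["phi"])); s=state(); tt.append(s["joint_torque"][0])
    a=np.mean(aa,0); f=s["ft_force"]-B; p=s["ee_pos"]+.011*n
    r,t=dirs(st["phi"])
    e=(s["ee_pos"]-(tcp(st["phi"],out=.072)+st["off"][0]*up+st["off"][1]*yh))*1e3
    print(round(st["phi"],3),round(s["time"],2),np.round(a,1),'err t,r',(e@t).round(2),(e@r).round(2),'tau1',np.mean(tt).round(2),'from ft',(p[0]*f[1]-p[1]*f[0]).round(2))
    return a
rep()
for i in range(9):
    go(st,st["phi"]+.010,.02); hold(.06)
    a=rep()
    if a[1]<-18.3 or abs(a[0])>15: print('stop');break
hold(.5); rep()
```

```text
6.525 32.82 [  1.7 -11.    4.4] err t,r -2.75 0.27 tau1 6.62 from ft -6.36
6.535 33.19 [  1.4 -12.4   4. ] err t,r -3.17 0.25 tau1 7.3 from ft -7.4
6.545 33.57 [  1.5 -13.7   4.6] err t,r -3.54 0.23 tau1 7.97 from ft -7.81
6.555 33.94 [  1.4 -15.    4.1] err t,r -3.95 0.2 tau1 8.63 from ft -8.55
6.565 34.32 [  1.5 -16.1   3.9] err t,r -4.32 0.12 tau1 9.3 from ft -9.17
6.575 34.69 [  1.7 -17.3   3.9] err t,r -4.72 0.13 tau1 9.97 from ft -9.73
6.585 35.07 [  0.9 -18.9   4.3] err t,r -5.12 0.05 tau1 10.64 from ft -11.08
stop
6.585 35.63 [  0.7 -18.2   3.9] err t,r -5.12 0.03 tau1 10.62 from ft -10.54
```

Run:
```python
from turn import *
st=load()
def rep(l):
    aa=[]
    for _ in range(4): hold(.02); aa.append(read(st["phi"]))
    a=np.mean(aa,0); s=state(); print(l,round(st["phi"],3),round(s["time"],2),np.round(a,1),round(s["finger_gap"],4)); return a
go(st,st["phi"]+.010,.02); hold(.8); rep('press')
go(st,6.53,.02); rep('ease')
for i in range(12):
    go(st,st["phi"]-.012,.02); hold(.06)
    a=rep('ease')
    if a[1]>-3.5: break
st_phi=st["phi"]
gripper_open(); hold(.2); rep('open')
im=get_image("scene")["frame"]; cv2.imwrite("pics/s7.png",cv2.resize(im[120:320,120:370],None,fx=3,fy=3))
```

```text
press 6.595 36.75 [  0.9 -19.9   3.8] 0.0258
ease 6.53 37.17 [  1.9 -11.7   4. ] 0.0255
ease 6.518 37.55 [  2.  -10.2   4.1] 0.0255
ease 6.506 37.92 [ 2.1 -8.9  3.9] 0.0257
ease 6.494 38.3 [ 2.4 -7.3  4.1] 0.0258
ease 6.482 38.67 [ 2.8 -5.8  4.4] 0.0257
ease 6.47 39.05 [ 3.1 -4.2  4.3] 0.0255
ease 6.458 39.42 [ 3.2 -2.9  4.8] 0.0255
open 6.458 40.75 [-0.7 -0.3  0.5] 0.088
```

View pics/s7.png

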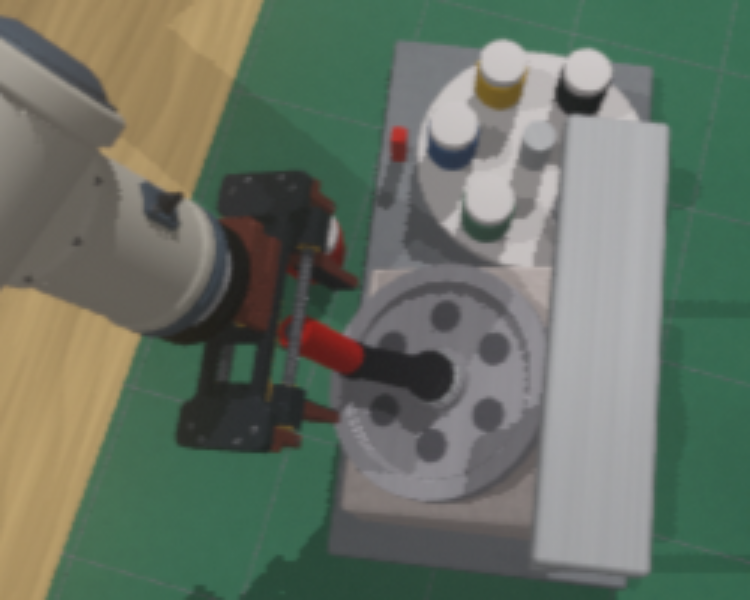

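The fingers are open and clear of the handle at (325,340), with zero force. I'll back off along the axle and check the final state.

Run:
```python
from turn import *
st=load()
p=state()["ee_pos"]
move_l(p+.12*n,speed=.12)
p=state()["ee_pos"]; move_l(p+np.array([-.07,0,.06]),speed=.15); hold(.3)
print(state()["time"],state()["ft_force"])
ims={k:get_image(k) for k in("scene","top")}
for k,im in ims.items():
    cv2.imwrite(f"pics/{k}9.png",im["frame"]); P=cloud(im); z=P[...,2]; f=im["frame"].astype(int)
    def bl(nm,m,mn=40):
        K,l,s,c=cv2.connectedComponentsWithStats(m.astype(np.uint8))
        for i in range(1,K):
            if s[i,4]>mn: print(k,nm,s[i,4],c[i].round(0),np.median(P[l==i],0).round(3))
    nearx=(P[...,0]>.4)&(P[...,0]<.8)&(P[...,1]>-.4)&(P[...,1]<.05)
    bl('jar',(abs(z-.075)<.005)&nearx&(P[...,0]<.53),100); bl('can',(abs(z-.165)<.005)&nearx&(P[...,1]<-.25)); bl('bottle',(abs(z-.15)<.005)&nearx&(P[...,1]<-.25)&(P[...,0]>.66))
    A=C*[1,1,0]+Rm@[.06,.235,0]
    m=(z>.113)&(z<.126)&(np.hypot(*(P[...,:2]-A[:2]).transpose(2,0,1))<.105)
    K,l,s,c=cv2.connectedComponentsWithStats(m.astype(np.uint8))
    for i in range(1,K):
        if s[i,4]>60:
            q=(P[l==i].mean(0)-A)@Rm; print(k,'jarcap',s[i,4],q[:2].round(3),'angle from -x',np.rad2deg(np.arctan2(q[1],-q[0])).round(1))
    Q=P-C;N,U,Y=Q@n,Q@up,Q@yh
    red=(f[...,2]>110)&(f[...,1]<70)&(f[...,0]<70)&(z>.19)&(np.linalg.norm(Q[...,:2],axis=-1)<.15)&(N>.104)
    print(k,'handle',red.sum(),U[red].mean(),Y[red].mean(),np.arctan2(Y[red].mean(),-U[red].mean()))
```

```text
43.0083 [ 0.0272557  -0.29019235  0.55775805]
scene jar 309 [222. 197.] [0.479 0.013 0.076]
scene can 673 [219. 346.] [ 0.584 -0.324  0.166]
scene bottle 148 [275. 357.] [ 0.703 -0.314  0.151]
scene jarcap 190 [-0.038  0.063] angle from -x 59.3
scene jarcap 191 [0.036 0.063] angle from -x 119.5
scene jarcap 196 [-0.075 -0.   ] angle from -x -0.0
scene jarcap 205 [-0.037 -0.064] angle from -x -59.8
scene handle 81 -0.0612373612906971 0.011841248344800773 0.1910090416759862
top jar 324 [243. 246.] [0.478 0.01  0.075]
top can 451 [381. 197.] [ 0.583 -0.326  0.165]
top bottle 94 [370. 151.] [ 0.702 -0.316  0.15 ]
top jarcap 198 [ 0.072 -0.002] angle from -x -178.7
top jarcap 201 [ 0.035 -0.065] angle from -x -118.1
top jarcap 201 [0.035 0.062] angle from -x 119.1
top jarcap 207 [-0.039 -0.065] angle from -x -59.2
top jarcap 211 [-0.039  0.062] angle from -x 57.9
top jarcap 211 [-0.076 -0.002] angle from -x -1.3
top handle 78 -0.06201332894466356 0.010085224290945544 0.16121850409256105
```

View pics/top9.png

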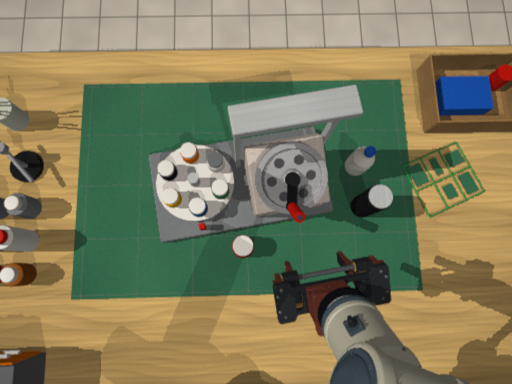

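The blue jar (198,207) stands at the pointer (202,226), within about 1° of the -x direction. The bystanders haven't moved and the hand is clear. Handing in.

Run:
```python
from bench import *
print(job_done(), state()["time"])
```

```text
the job is handed in; nothing more can be done
the job is handed in; nothing more can be done
```

The wheel is turned to its stop, the next jar (blue) is at the red pointer, and the job was handed in at about 43 s of the 64 s allowed.

- **Turning:** I gripped the handle along the axle and turned the wheel clockwise over the top, about 6.04 rad, until the stop was felt. That fits a start slightly into the turn: carousel about 0.04 rad, within the 0 to 0.06 given.
- **Pressing home:** I raised the load in small steps to 19.9 N at the handle and held it for about 0.9 s. The joint-1 torque agreed with the wrist force up to 19 N (10.6 against 10.5–11.1 N m). I then eased off to about 3 N, opened the fingers and backed away.
- **Last checks:**
  - **Jar at the pointer:** it is 0.0° (scene view) and -1.3° (top view) from the pointer direction, within the camera error.
  - **Handle:** at 0.16–0.19 rad in the pictures, against 0.175 where the hand left it, so it did not spring back noticeably.
  - **Bystanders:** the bottle, jar and can are where they started, within 1 mm.
  - **Contact:** the hand is clear, with wrist force near zero.
- **Disagreements:** right after the faster steps the tangential force read about 0 N, not the 3.5 N friction expected. In the slow steps it read 2–3.5 N, so the absolute pressing force may be off by about 1–2 N. The camera-based wheel centre was up to about 3 mm off along the slope. Small force-guided corrections covered this, and sideways forces stayed under 4 N.

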